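# Slide the two trays home under the chopping board

### The arm

A 6-joint arm with a two-finger parallel gripper is mounted at the origin on a cart in front of the work surface, level with it; the furniture and walls round the work are solid. World frame = base frame: x ahead of the robot, y to its left, z up, the work surface at z = 0. Lengths are in m, angles in rad, forces in N, time in s.
With the tool pointing down it reaches from about 0.35 to 0.875 m from the base axis. Payload 15.5 kg.
Tool frame: the origin (TCP) lies between the finger pads; the fingertips stand manip.tip_reach ahead of it and the grasp point (between the pads) lies 8 mm behind it (manip.tip_reach is the distance from the TCP to the fingertips, in m); z points along the fingers, y is the line along which they close (so a half turn about z gives the same grasp; the last joint's range is limited). The gripper opens to 85 mm and grips with 20 to 120 N. Pads are 22 mm wide; open, the fingers measure 114 mm over their backs; the gripper's body (76 mm by 85 mm) begins 54 mm behind the grasp point. The pads swing forward as they close: fully open they stand 13 mm farther back than shut.
Start: joints at [-1.435, 0.494, 1.345, -0, 1.302, -0.096], TCP at [0.143, -0.608, 0.242] pointing down, gripper open.
Joint ranges: [-2.91, 2.91], [-0.82, 2.16], [0.22, 2.67], [-1.22, 4.37], [0.12, 2.79], [-3.08, 3.08]. Speed limits (rad/s): [1.89, 1.89, 2.57, 3.01, 3.01, 3.01].

### API

Orientations are given as a 3x3 rotation matrix whose columns are the frame's x, y, z axes.
In Python, from cell import manip gives the robot as it stands. The module is installed in compiled form; this text tells all that it offers. Calls block until the motion is done:
- manip.reach(position, orientation): joint-space move of the TCP to a pose.
- manip.movel(position, orientation=None, speed=0.15, force_limit=None): straight line of the TCP; orientation=None keeps the orientation; speed is the mean speed in m/s. With force_limit (N) it stops when the force on the tool has changed by that much, and returns True; else False.
- manip.set_joints(angles): joint-space move.
- manip.move_gripper(opening, strength=None): opening from 0.0 (shut) to 1.0 (fully open); strength is the grip in N (None keeps the last); returns when the fingers have stopped.
- manip.dwell(seconds).
- manip.inverse_kinematics(position, orientation): joint angles nearest the present ones, or None.
- manip.sense(): the state.
- manip.capture(name): name is "scene" or "side" or "wrist"; returns a dict with "pixels" (400x640x3 uint8, red, green, blue), "fx", "fy", "cx", "cy" (pixels), "rvec" (rotation vector, rad) and "tvec" (3), from world to camera coordinates, as OpenCV has them. Camera axes: x right, y down, z forward; pixel columns grow to the right and rows downward; lengths in m; the calibration is good to about 2 mm. A picture is of the moment at which its call begins. There is no depth.
A pose or a line that the arm cannot do raises manip.MotionError and nothing moves.
- manip.job_done(): hands the job in; it is judged then, once.
Trained networks look in the newest picture that a camera, given by its name, has taken for a name from the list of things; names that differ only in an ending like _2 or _b are one class to them, and where a whole thing is asked for, a point or a joint stands for the part that bears it (a point fixed in the world has none). Each returns a list of dicts, best first, with "conf" (0 to 1); they miss things now and then, are a little off and sometimes report something else, mostly with a low value. They report only what shows in the picture. A call takes as long as a camera call.
- manip.regions_of(camera, name): "mask" (400x640 bool, what is visible of it) and "xy" ([column, row] in pixels, amid what is visible of it).
The state is a dict: "time_s": time; "joints": joint angles; "joint_velocities": joint speeds; "effort": joint torques, N m; "tcp_pos": TCP position; "tool_rot": TCP orientation; "contact_force": force on the tool from outside, world axes, zero at the start; "wrist_torque": the same for the moment, N m; "grip_width": opening from 0.0 (shut) to 1.0 (fully open); "gripper_force": force on a finger pad.
Only numpy, scipy, OpenCV 4.12 (cv2) and the standard library are available. Lean on these libraries where they do the work, as an engineer would, in place of code of your own. Each camera call takes 0.05 s, during which the arm holds its last target. There are 200 camera calls.

### The job

The two steel trays of the raised wooden chopping board have been left out: the right one is half out of its bay and the left one stands askew on the worktop in front of its own bay, off to the left. Push both along the worktop, each fully home into its bay until it meets the stop, so that their front lips end up in line just ahead of the board's edge; the left one goes in only once it has been nudged square and in front of its bay. Only push them, gently, from the outside with the fingers: do not reach into a tray, pinch its wall or lift it, and leave the lemon, the pepper pot, the honey jar and the mug where they are.

Things in the scene. Friction and masses are not known exactly. Their poses are not given: they have to be found in the camera images.
- prep_board: Raised light-wood chopping board on non-slip feet (it does not move), 240 mm deep (x), 300 wide (y), 62 high. Origin: on the worktop under its middle; front = its -x side, towards the robot; +y left. Top slab 20 mm thick, front edge x = -120 mm. Below it three runners, 14 mm thick, round noses at x = -114, at y = -128, 0, +128 mm form two bays; a stop rail crosses them.
- left_home (a point): Where left_tray's origin lies when it is home, on the worktop: at x = -60, y = +64 mm in the board's frame, axes as the board's. The left bay is 114 mm wide and open at the front, 42 mm high inside, without a floor (a tray slides on the worktop). The stop rail's face is 70 mm behind this point (+x); a tray that is home has its front lip 10 mm ahead of the board's front edge.
- right_home (a point): The same for right_tray: at x = -60, y = -64 mm in the board's frame, axes as the board's; the right bay is like the left one.
- left_tray: Open steel tray, 140 mm long (x), 108 wide (y), 38 high, about 0.3 kg, loose, askew in front of the left bay and left of it. Origin: centre of its underside. Front = its -x side: straight lip, face at x = -70 mm, 31 to 38 mm up. The rim, 34 to 38 mm up, is outermost all round: edges at y = -54, +54, rear x = +70, rear corners round (10 mm). Slides easily, turns if pushed off centre, does not tip.
- right_tray: Second tray, identical to left_tray with the same origin and axes; starts inside the right bay, parallel to the board, drawn out 45 to 85 mm from home.
- lemon: Whole lemon, 72 x 57 mm and 58 mm high, lying loose on the rear left part of the board's top. Origin: under its middle. To be left alone.
- pepper_pot: Pepper pot with a screw cap, 46 mm across, 106 mm high, standing loose on the rear right part of the board's top. Origin: centre of its underside. To be left alone.
- honey_jar: Glass honey jar with a lid, 60 mm across, 86 mm high, standing on the worktop well to the left of the left tray (it and the mug change places). Origin: centre of its underside. To be left alone.
- mug: Mug with a loop handle, 81 x 89 mm, 72 mm high, standing on the worktop well to the left of the left tray. Origin: centre of its underside. To be left alone.

How it is judged:
At the end, for the whole second after the job is handed in: Each tray stands flat on the worktop and at rest in its own bay, its origin within 5 mm of the home position along the bay and 6 mm across it, parallel to the board within 0.06 rad; lemon, pepper pot, honey jar and mug are within 20 mm of where they were (x of each of left_tray, right_tray in the frame of prep_board above -0.065 m and y of left_tray in the frame of prep_board between 0.058 and 0.07 m and angle between the x axis of each of left_tray, right_tray and the x axis of prep_board, either way round below 0.06 rad and height (world z) of each of left_tray, right_tray below 0.004 m and angle between each of left_tray, right_tray's own z axis and vertical below 0.04 rad and linear speed of each of left_tray, right_tray below 0.01 m/s and y of right_tray in the frame of prep_board between -0.07 and -0.058 m and distance of each of lemon, pepper_pot, honey_jar, mug from where it was at the start of the episode below 0.02 m); the robot touches nothing.
It fails at once if a tray is picked up: its underside rises more than 10 mm off the worktop, or it tips more than 0.2 rad (height (world z) of any of left_tray, right_tray above 0.01 m or angle between any of left_tray, right_tray's own z axis and vertical above 0.2 rad).
It fails at once if the fingers reach into a tray or close over its wall: the grasp point comes inside its rim, lower than 45 mm ((x of the grasp point in the frame of left_tray between -0.068 and 0.068 m and y of the grasp point in the frame of left_tray between -0.052 and 0.052 m and z of the grasp point in the frame of left_tray below 0.045 m) or (x of the grasp point in the frame of right_tray between -0.068 and 0.068 m and y of the grasp point in the frame of right_tray between -0.052 and 0.052 m and z of the grasp point in the frame of right_tray below 0.045 m)).
It fails at once if a tray is flung: it moves faster than 0.5 m/s (linear speed of any of left_tray, right_tray above 0.5 m/s).
It fails at once if the lemon or the pepper pot is moved more than 20 mm (distance of any of lemon, pepper_pot from where it was at the start of the episode above 0.02 m).
It fails at once if the honey jar or the mug is moved more than 20 mm (distance of any of honey_jar, mug from where it was at the start of the episode above 0.02 m).
It also fails if it takes over 56 s, if anything falls off the work surface, if the arm or the gripper's body presses on something with over 40 N, if the wrist force passes 120 N, or if a joint passes its speed limit or range.

## Working session

There is one attempt and no reset: what is moved stays moved. The work goes in short steps, each a Python script; the robot and the scene stay as the last script left them, time stands still between calls to the robot, and variables do not carry over. Pictures are saved under pics/ and viewed, at most 10 in all, crops included, and the job is handed in when it is done.

```bash
mkdir -p pics; python3 - <<'E'
from cell import manip
import cv2,numpy as np
ims=[]
for n in ["scene","side"]:
    c=manip.capture(n); ims.append(c["pixels"])
    R=cv2.Rodrigues(np.array(c["rvec"]))[0]; print(n,c["fx"],c["cx"],c["cy"],-R.T@np.array(c["tvec"]).ravel(),R[2])
    cv2.imwrite(f"pics/{n}0.png",c["pixels"][:,:,::-1])
    for o in ["prep_board","left_tray","right_tray","honey_jar","mug"]:
        for r in manip.regions_of(n,o)[:3]: 
            m=r["mask"];ys,xs=np.nonzero(m); print(n,o,round(r["conf"],2),np.round(r["xy"]),m.sum(),xs.min(),xs.max(),ys.min(),ys.max())
print(manip.tip_reach, manip.sense())
E
```

```text
scene 437.22650393204884 318.35790971462797 199.03763141688677 [-0.05865618  0.78232661  0.69284864] [ 0.61786667 -0.52434735 -0.58591862]
scene prep_board 0.61 [334. 170.] 5389 270 404 134 212
scene left_tray 0.9 [372. 222.] 2104 342 407 198 248
scene right_tray 0.61 [389. 185.] 890 366 412 170 201
scene honey_jar 0.95 [268. 294.] 1349 254 284 266 317
scene mug 0.86 [248. 255.] 1208 234 267 234 278
scene mug 0.73 [268. 293.] 1381 254 284 266 318
scene mug 0.45 [337. 168.] 5371 271 403 135 213
side 445.1960979632139 319.01544728160496 197.23747078364948 [0.29439327 0.88401647 0.94500881] [ 0.27912061 -0.60123745 -0.74873574]
side prep_board 0.63 [309. 169.] 5981 245 362 124 215
side prep_board 0.49 [287. 292.] 1169 276 310 272 315
side left_tray 0.65 [366. 213.] 1924 338 400 189 241
side right_tray 0.63 [360. 172.] 753 344 378 153 187
side honey_jar 0.7 [332. 324.] 943 318 344 302 343
side mug 0.71 [299. 120.] 563 290 306 101 138
side mug 0.68 [289. 291.] 1169 276 310 272 315
0.011 {'time_s': 0.6, 'joints': array([-1.43550731e+00,  4.93626941e-01,  1.34554121e+00, -5.33575110e-06,
        1.30251066e+00, -9.54733956e-02]), 'joint_velocities': array([-2.55391191e-03, -3.58628897e-04,  1.24600278e-05,  7.51784969e-04,
       -1.37595888e-03,  9.16126883e-05]), 'effort': array([-2.92462009e-04, -8.81680655e+01, -3.84150159e+01, -1.03203670e-04,
        1.04659586e-03, -1.28337797e-05]), 'tcp_pos': array([ 0.14296418, -0.60840381,  0.24224622]), 'tool_rot': array([[ 9.73491975e-01,  2.28721171e-01, -1.67186177e-05],
       [ 2.28721172e-01, -9.73491971e-01,  8.46771605e-05],
       [ 3.09201925e-06, -8.62564380e-05, -9.99999996e-01]]), 'contact_force': array([-0.1084715 , -0.05796439,  0.36296432]), 'wrist_torque': array([-0.04307961,  0.00494579,  0.01231291]), 'gripper_force': 0.0, 'grip_width': 0.9994700952433477}
```

```bash
python3 - <<'E'
import cv2
a=cv2.imread("pics/scene0.png")[125:265,230:420]; cv2.imwrite("pics/s1.png",cv2.resize(a,None,fx=4,fy=4,interpolation=cv2.INTER_CUBIC))
a=cv2.imread("pics/side0.png")[100:250,220:420]; cv2.imwrite("pics/d1.png",cv2.resize(a,None,fx=4,fy=4,interpolation=cv2.INTER_CUBIC))
E
```

```text
(no output)
```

View pics/s1.png

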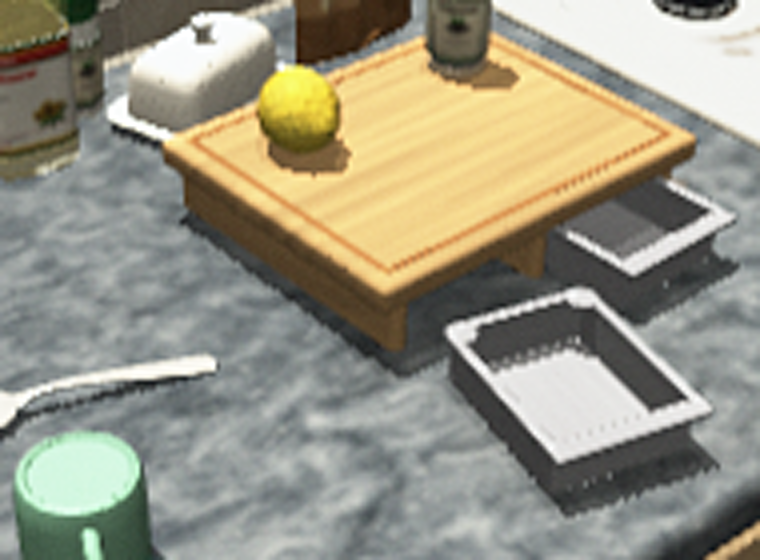

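View pics/d1.png

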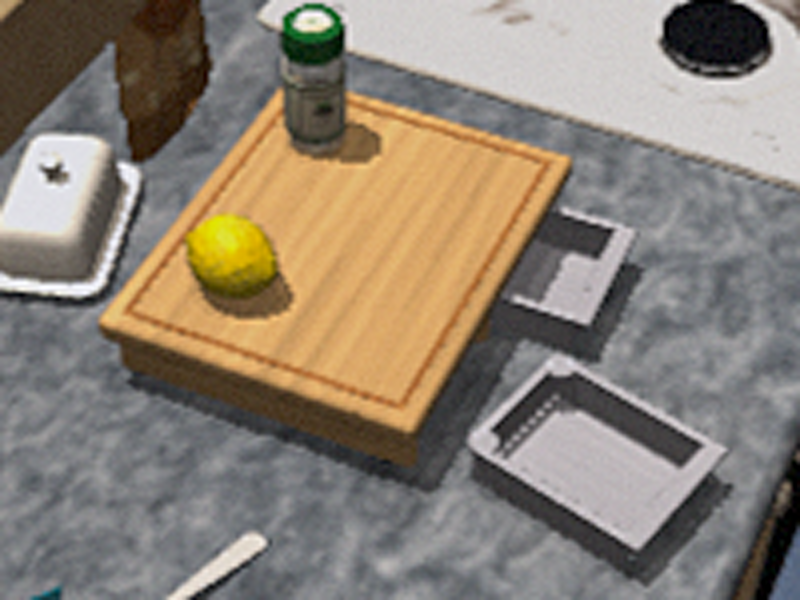

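```bash
cat > h.py <<'E'
from cell import manip
import cv2,numpy as np
from scipy.optimize import least_squares
def proj(c,P): 
    K=np.array([[c["fx"],0,c["cx"]],[0,c["fy"],c["cy"]],[0,0,1.]])
    return cv2.projectPoints(np.array(P,float),np.array(c["rvec"],float),np.array(c["tvec"],float),K,None)[0][:,0]
def W(p,P):
    P=np.array(P,float); c,s=np.cos(p[2]),np.sin(p[2])
    return np.c_[p[0]+c*P[:,0]-s*P[:,1],p[1]+s*P[:,0]+c*P[:,1],P[:,2]]
def fit(obs,p0):  # obs: list of (cam, model pts, pixels)
    f=lambda p: np.concatenate([(proj(c,W(p,P))-np.array(px)).ravel() for c,P,px in obs])
    r=least_squares(f,p0,loss='soft_l1'); return r.x,r.fun.reshape(-1,2)
def px(l,o,k=4): return [(o[0]+(u+.5)/k-.5,o[1]+(v+.5)/k-.5) for u,v in l]
B=[(-.12,.15,.062),(.12,.15,.062),(-.12,-.15,.062),(.12,-.15,.062)]
T=[(-.07,.054,.038),(-.07,-.054,.038),(.07,.054,.038),(.07,-.054,.038)]
E
python3 - <<'E'
from h import *
np.set_printoptions(precision=4,suppress=True)
s=manip.capture("scene");d=manip.capture("side")
so=(230,125);do=(220,100)
b,r=fit([(s,B,px([(383,294),(165,150),(695,140),(487,38)],so)),(d,B,px([(415,433),(102,325),(570,157),(283,92)],do))],[.7,0,0]);print(b,r.round(1).tolist())
l,r=fit([(s,T,px([(558,463),(713,408),(445,327),(588,288)],so)),(d,T,px([(635,550),(725,450),(468,440),(558,356)],do))],[.5,.1,0]);print(l,r.round(1).tolist())
q,r=fit([(s,T[:2],px([(632,275),(735,215)],so)),(d,T[:2],px([(590,323),(633,230)],do))],[.5,-.1,0]);print(q,r.round(1).tolist())
def rel(p):
    c,s_=np.cos(b[2]),np.sin(b[2]);dx,dy=p[:2]-b[:2];return [c*dx+s_*dy,-s_*dx+c*dy,p[2]-b[2]]
print("rel",np.array(rel(l)),np.array(rel(q)))
for nm,cam in (("mug","scene"),("honey_jar","scene")):
    r=manip.regions_of(cam,nm)[0]; ys,xs=np.nonzero(r["mask"]);
    # base bottom point on z=0
    R=cv2.Rodrigues(np.array(s["rvec"]))[0];t=np.array(s["tvec"]).ravel()
    ray=R.T@np.array([(r["xy"][0]-s["cx"])/s["fx"],(r["xy"][1]-s["cy"])/s["fy"],1]);C=-R.T@t
    print(nm,C+ray*(.04-C[2])/ray[2])
E
```

```text
[0.7197 0.0581 0.0313] [[0.2, 1.1], [-3.0, -1.5], [0.6, -0.4], [-6.5, -4.8], [0.7, 0.6], [-1.7, 0.0], [1.5, -0.2], [1.3, -4.8]]
[ 0.493   0.14   -0.2442] [[-0.7, 0.1], [0.0, 1.2], [-1.3, 0.3], [-0.2, -0.3], [0.9, -0.3], [1.5, -0.5], [-0.9, -0.1], [0.5, -1.9]]
[ 0.6111 -0.0109  0.0564] [[-0.0, 0.3], [-0.5, 0.3], [-0.1, 0.0], [0.5, -1.0]]
rel [-0.2241  0.089  -0.2755] [-0.1107 -0.0656  0.0251]
mug [0.5645 0.4461 0.04  ]
honey_jar [0.455  0.4752 0.04  ]
```

```bash
python3 - <<'E'
from h import *
np.set_printoptions(precision=4,suppress=True)
s=manip.capture("scene");d=manip.capture("side")
so=(230,125);do=(220,100)
b,r=fit([(s,B[:3],px([(383,294),(165,150),(695,140)],so)),(d,B[:3],px([(415,433),(102,325),(570,157)],do))],[.7,0,0]);print(b,r.round(1).tolist())
ims=[]
for c,o,f,w in ((s,so,"s1",760),(d,do,"d1",800)):
    im=cv2.imread(f"pics/{f}.png")
    for p,M,col in ((b,B,(255,0,0)),((.493,.14,-.2442),T,(0,0,255)),((.6111,-.0109,b[2]),T,(0,255,0)),(W(b,[(-.06,.064,0)])[0][:2].tolist()+[b[2]],T,(255,0,255))):
        q=((proj(c,W(p,[M[i] for i in (0,1,3,2)] if M is T else [M[i] for i in (0,2,3,1)]))-np.array(o)+.5)*4-.5).astype(int)
        cv2.polylines(im,[q.reshape(-1,1,2)],True,col,1)
    ims.append(cv2.resize(im,(400,int(im.shape[0]*400/im.shape[1]))))
    cv2.imwrite(f"pics/{f}o.png",im)
E
```

```text
[0.7206 0.0575 0.0328] [[0.2, 0.8], [-3.0, -1.6], [0.4, -0.7], [0.6, 0.3], [-1.9, -0.2], [1.2, -0.4]]
```

View pics/d1o.png

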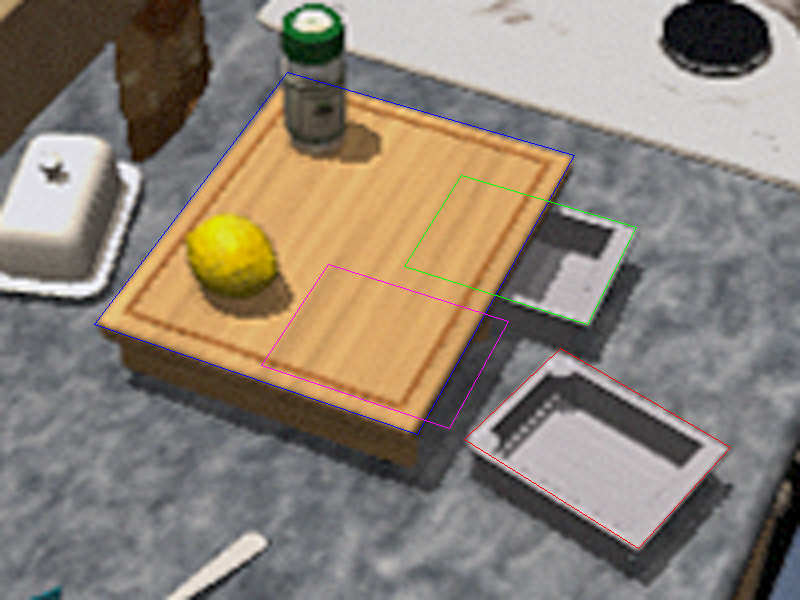

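View pics/s1o.png

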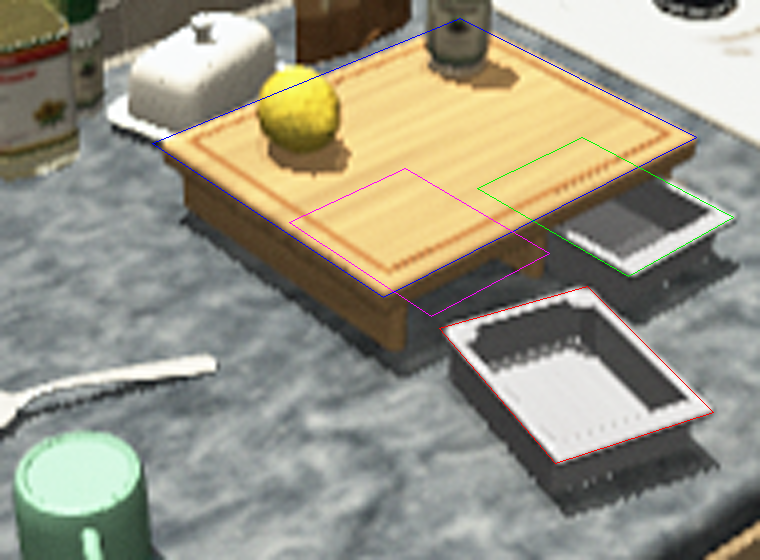

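```bash
cat >> h.py <<'E'
b=np.array([.7202,.0577,.0325])
def P(x,y,z): return W(b,[(x,y,z)])[0]
def R(a): # tool x axis at angle a in board frame, pointing down
    c,s=np.cos(a+b[2]),np.sin(a+b[2]); return np.array([[c,s,0],[s,-c,0],[0,0,-1.]])
def rel(w):
    c,s=np.cos(b[2]),np.sin(b[2]);dx,dy=np.array(w)[:2]-b[:2];return np.array([c*dx+s*dy,-s*dx+c*dy])
E
python3 - <<'E'
from h import *
s=manip.capture("scene")
for u,v in px([(215,365)],(230,125)):
    Rm=cv2.Rodrigues(np.array(s["rvec"]))[0];t=np.array(s["tvec"]).ravel();C=-Rm.T@t
    ray=Rm.T@np.array([(u-s["cx"])/s["fx"],(v-s["cy"])/s["fy"],1]);print("spoon tip",rel(C+ray*(.01-C[2])/ray[2]))
manip.reach(P(-.23,-.064,.15),R(0)); manip.move_gripper(.7)
manip.movel(P(-.23,-.064,.022),speed=.15); print(manip.tip_reach,manip.sense()["contact_force"])
hit=manip.movel(P(-.135,-.064,.022),speed=.04,force_limit=12)
st=manip.sense();print(hit,rel(st["tcp_pos"]),st["contact_force"],st["time_s"],st["joints"])
d=manip.capture("side")["pixels"][100:250,220:420,::-1]
s=manip.capture("scene")["pixels"][125:265,230:420,::-1]
f=lambda a:cv2.resize(a,(400,300),interpolation=cv2.INTER_CUBIC)
cv2.imwrite("pics/a2.png",np.vstack([f(d),f(s)]))
manip.movel(P(-.20,-.064,.022),speed=.1)
print(manip.sense()["time_s"])
E
```

```text
spoon tip [-0.0523618   0.23097376]
0.011 [ 0.22266121  0.06855433 -0.56744043]
True [-0.13754351 -0.06386109] [ 0.34386896 -0.13374702  0.21909436] 6.9917 [-1.20120767e-01  7.27410515e-01  1.63562040e+00 -1.84133179e-04
  7.81602763e-01  1.41827889e+00]
7.8667
```

View pics/a2.png

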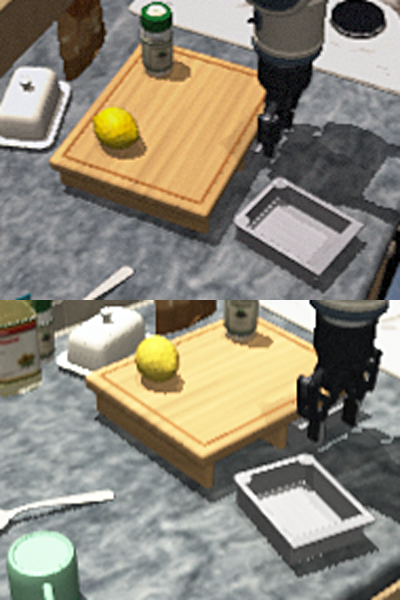

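```bash
python3 - <<'E'
from h import *
manip.movel(P(-.20,-.064,.15),speed=.25)
sol=[(abs(q[5]),a) for a in (-np.pi/2,np.pi/2) for q in [manip.inverse_kinematics(P(-.23,.20,.15),R(a))] if q is not None]; print(sol)
a=min(sol)[1]
manip.reach(P(-.23,.20,.15),R(a)); manip.movel(P(-.23,.20,.022),speed=.15)
hit=manip.movel(P(-.23,.1265,.022),speed=.04,force_limit=15)
st=manip.sense();print(hit,rel(st["tcp_pos"]),st["contact_force"],st["time_s"])
manip.movel(P(-.23,.20,.022),speed=.1); manip.movel(P(-.23,.20,.15),speed=.25)
manip.reach(P(-.36,.064,.20),R(0))
print(manip.sense()["time_s"])
d=manip.capture("side")["pixels"][100:250,220:420,::-1]
s=manip.capture("scene")["pixels"][125:265,230:420,::-1]
f=lambda a:cv2.resize(a,None,fx=4,fy=4,interpolation=cv2.INTER_CUBIC)
cv2.imwrite("pics/d3.png",f(d)); cv2.imwrite("pics/s3.png",f(s))
E
```

```text
[(np.float64(2.806610594574089), -1.5707963267948966), (np.float64(0.334982059015704), 1.5707963267948966)]
False [-0.22990448  0.12659832] [ 0.14388234 -0.36368333  0.16561392] 12.5417
15.35
```

View pics/d3.png

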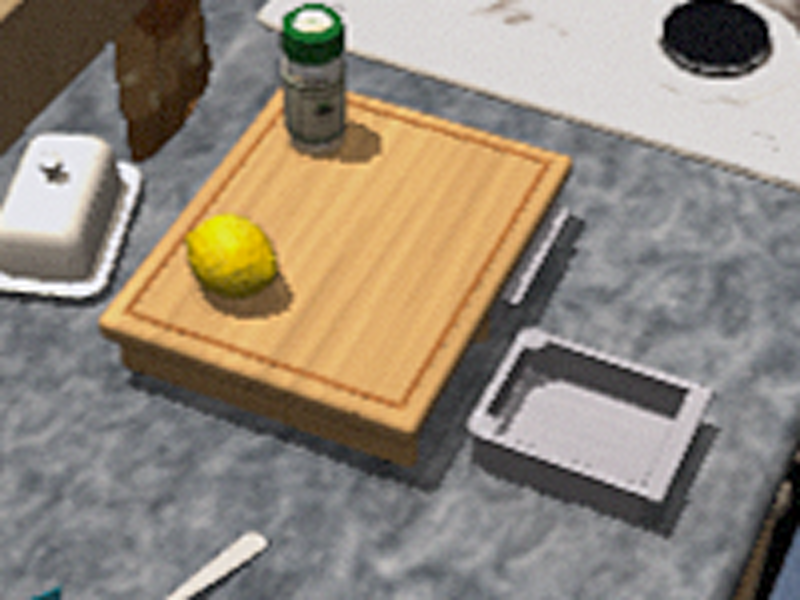

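View pics/s3.png

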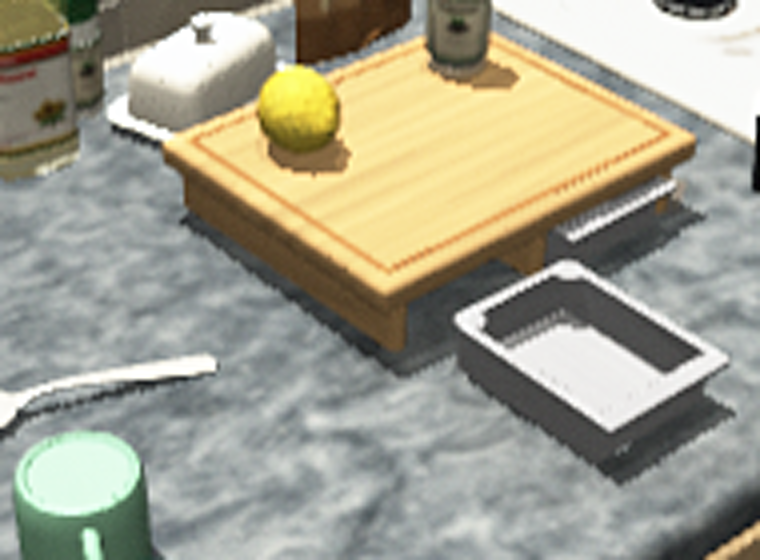

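```bash
python3 - <<'E'
from h import *
np.set_printoptions(precision=4,suppress=True)
s=manip.capture("scene");d=manip.capture("side");so=(230,125);do=(220,100)
l,r=fit([(s,T,px([(610,433),(730,357),(451,316),(571,256)],so)),(d,T,px([(660,502),(712,392),(466,428),(526,326)],do))],[.5,.1,0]);print(rel(l),l[2]-b[2],r.round(1).tolist())
q,r=fit([(s,T[:2],px([(570,241),(677,184)],so)),(d,T[:2],px([(516,304),(570,210)],do))],[.65,-.1,0]);print(rel(q),q[2]-b[2],r.round(1).tolist())
E
```

```text
[-0.2101  0.0609] -0.03705552606360108 [[-0.5, -0.2], [0.2, 1.1], [-1.0, 0.7], [-0.6, 0.7], [0.4, -0.5], [1.1, -1.0], [-0.4, -0.3], [0.4, -1.0]]
[-0.059 -0.066] -0.012682527470570176 [[-0.2, 0.1], [-0.5, 0.7], [0.3, -0.5], [0.2, -0.4]]
```

```bash
python3 - <<'E'
from h import *
manip.movel(P(-.325,.064,.12),R(0),speed=.2); manip.movel(P(-.325,.064,.022),speed=.15)
hit=manip.movel(P(-.134,.064,.022),speed=.04,force_limit=12)
st=manip.sense();print(hit,rel(st["tcp_pos"]),st["contact_force"],st["time_s"])
E
```

```text
True [-0.13617745  0.06401819] [-0.34032424  0.05875131  0.50807993] 21.4833
```

```bash
python3 - <<'E'
from h import *
manip.movel(P(-.20,.064,.022),speed=.1); manip.movel(P(-.22,.064,.15),speed=.2); manip.reach(P(-.32,-.1,.25),R(0))
print(manip.sense()["time_s"])
d=manip.capture("side")["pixels"][100:250,220:420,::-1]
cv2.imwrite("pics/d4.png",cv2.resize(d,None,fx=4,fy=4,interpolation=cv2.INTER_CUBIC))
E
```

```text
23.9417
```

View pics/d4.png

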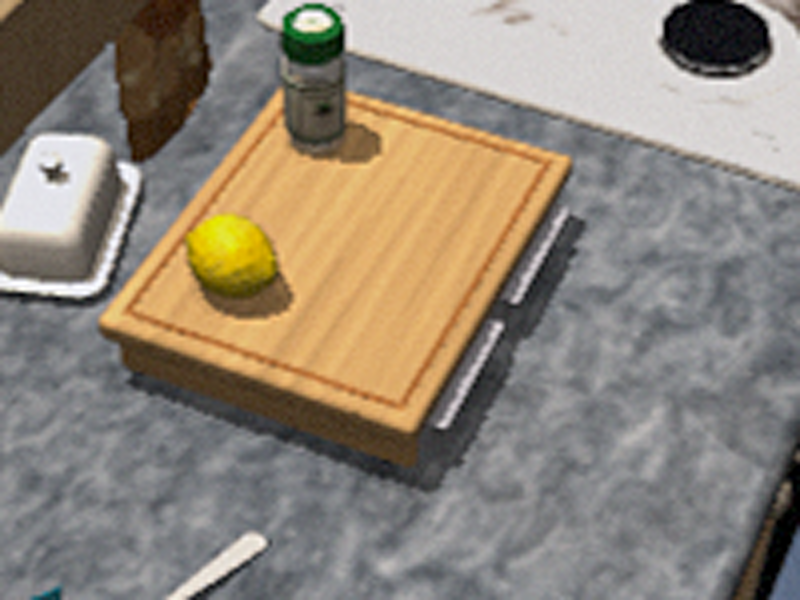

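```bash
python3 - <<'E'
from h import *
d=manip.capture("side");do=(220,100)
for l in ([(440,428),(503,322)],[(514,304),(570,210)]):
    q,r=fit([(d,T[:2],px(l,do))],[.65,0,0]);print(rel(q),q[2]-b[2],r.round(1).tolist())
E
```

```text
[-0.05510516  0.0638882 ] -0.024918534044200902 [[0.0, -0.1], [-0.0, 0.1]]
[-0.05845178 -0.0645925 ] -0.02640059138239926 [[0.0, -0.1], [-0.0, 0.1]]
```

```bash
python3 -c "
from cell import manip
print(manip.job_done())"
```

```text
the job is handed in; nothing more can be done
None
```

I pushed both trays home against their stops and handed the job in at about 24 s of the 56 s. In the last side picture their lips line up just ahead of the board's edge, and the lemon and pepper pot look unmoved; I didn't re-measure the honey jar and mug, but the arm kept well clear of them, and no verdict came back.

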